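Wind open the bar press and set its tray on the marble slab

TASK

Wind the bar press fully open by turning its handwheel anticlockwise (seen from above), following it as it rises, while the tray stays where it is under the press. Then draw the tray out, carry it level and set it down gently, wholly on the marble slab along the slab's length. Leave the press open and the other things on the counter where they are.

Things in the scene. Friction and masses are not known exactly. Their poses are not given: they have to be found in the camera images.
- press: Grey cast C-frame bench press for nougat bars, fixed to the counter. Origin on the counter under the screw axis; z up; its open front faces its own -x, the column stands on +x. Bed: a bar 40 wide, top 30 above the counter, from x -180 to +70. Column x 70 to 120, 56 wide, 155 tall. Overhanging head x -30 to 120, 56 wide, from 120 to 155 above the counter. (Sizes in mm.)
- screw_axis (a point): Point on the vertical screw axis (x = y = 0 of the press) at the top of the head, 155 above the counter. (Sizes in mm.)
- stem (a joint): Rise of the screw with its pressing plate and handwheel, m: 0 shut, 0.026 fully open (stop). It rises 20 mm per anticlockwise turn (0.00318 m per rad) and stays where it is left. The plate, steel, 56 (x) x 34 (y) x 12 thick, has its underside 49 above the counter at 0 (inside the tray, 1 above the nougat, 11 below the tray's rim). (Sizes in mm.)
- wheel (a joint): Turn of the handwheel, rad, anticlockwise from above positive, 0 shut to 8.17 at the open stop; starts somewhere from 0 to 0.9. Geared to the stem; stiff, 0.1 N m. Dark steel, three spokes, rim radius 42 to the middle of the 12 thick rim; the rim's mid-plane is 192 above the counter plus the stem's rise. (Sizes in mm.)
- crank_mid (a point): Middle of the grip length of the handwheel's black crank handle: an upright round post 16 in diameter that spins freely on its pin, standing on the rim 42 from the screw axis. The post reaches from 6 to 48 above the rim's mid-plane; this point is 30 above it (so 222 above the counter plus the rise). (Sizes in mm.)
- tray: Loose open aluminium tray of pressed dark nougat, 200 (x) x 52 (y) x 30 tall, walls 4, about 0.35 kg (0.25 to 0.45). Origin at the centre of its underside. It starts on the bed (underside 30 above the counter), its length nearly along the press's x (within 0.04 rad), its centre about 60 in front (-x) of the screw axis, so its front half sticks out of the press and its rear is under the plate. Its 52 wide sides overhang the bed by 6 each. (Sizes in mm.)
- tray_near (a point): Middle of the tray's underside at its own -x end (the end out of the press).
- tray_far (a point): Middle of the tray's underside at its own +x end.
- slab: White marble slab, 250 (x) x 140 (y) x 16 thick, fixed flat on the counter on the other side of the middle from the press. Origin at the centre of its underside. (Sizes in mm.)
- spatula: Bystander: spatula lying between press and slab, low. Origin at its underside.
- gift_box: Bystander: small cardboard box, 60 x 45 x 25, between press and slab further back. Origin at its underside. (Sizes in mm.)
- jar: Bystander: closed jar, 80 in diameter, 110 tall, at the left. Origin at its underside. (Sizes in mm.)
- tin: Bystander: copper tin, 72 in diameter, 80 tall, at the right. Origin at its underside. (Sizes in mm.)
- bowl: Bystander: white bowl of pralines, 112 wide, 40 tall, at the left near the robot. Origin at its underside. (Sizes in mm.)
- cup: Bystander: white mug, 80 tall, at the right near the robot. Origin at its underside. (Sizes in mm.)
Not all that is in view belongs to the job. There is more than one size of the tray; the one meant has the size given above.

How it is judged:
On the way, in this order (a step that is already met when the one before it is completed fails the run):
1. the press is wound fully open with the tray still in its place (value of joint stem above 0.023 m and distance of tray from where it was at the start of the episode below 0.02 m), for 0.2 s.
2. the tray is drawn out and rests wholly on the marble slab (x of tray_near in the frame of slab between -0.127 and 0.127 m and y of tray_near in the frame of slab between -0.046 and 0.046 m and x of tray_far in the frame of slab between -0.127 and 0.127 m and y of tray_far in the frame of slab between -0.046 and 0.046 m and height (world z) of tray between 0.0135 and 0.0195 m and angle between tray's own z axis and vertical below 0.05 rad), for 0.2 s.
At the end, for the whole second after the job is handed in: Press still open (stem above 0.023 m); tray at rest, flat on the slab (tilt under 0.05 rad, underside 13.5 to 19.5 mm up), lengthwise and wholly on it: the middles of both ends within 127 mm of the slab centre along its length and 46 mm across (all of step 2 and value of joint stem above 0.023 m and linear speed of tray below 0.02 m/s and contact force between tray and slab above 0.5 N); the robot touches nothing.
It fails at once if the tray is dragged more than 20 mm before the press is open (value of joint stem below 0.016 m and distance of tray from where it was at the start of the episode above 0.02 m).
It fails at once if the tray is tipped by more than 0.4 rad (angle between tray's own z axis and vertical above 0.4 rad).
It fails at once if the tray is dropped or slammed onto the slab (over 80 N) (contact force between tray and slab above 80 N).
It fails at once if a bystander is moved by more than 30 mm (distance of any of spatula, gift_box, jar, tin, bowl, cup from where it was at the start of the episode above 0.03 m).
It also fails if it takes over 72 s, if anything falls off the work surface, if the arm or the gripper's body presses on something with over 40 N, if the wrist force passes 120 N, or if a joint passes its speed limit or range.

ROBOT

A 6-joint arm with a two-finger parallel gripper is mounted at the origin on the work surface. World frame = base frame: x ahead of the robot, y to its left, z up, the work surface at z = 0. Lengths are in m, angles in rad, forces in N, time in s.
With the tool pointing down it reaches from about 0.3 to 0.75 m from the base axis. Payload 8.5 kg.
Tool frame: the origin (TCP) lies at the very end of the fingers, on their centre line; the grasp point (between the pads) lies 19 mm behind it; z points along the fingers, x is the direction in which the jaws open and shut, and the axes are right-handed (so a half turn about z gives the same grasp; the last joint's range is limited). The gripper opens to 88 mm and grips with 3 to 60 N. Pads are 18 mm wide; open, the fingers measure 123 mm over their backs; the gripper's body (75 mm by 187 mm) begins 45 mm behind the grasp point.
Start: joints at [-1.333, 0.381, 1.297, -0, 1.464, -0.215], TCP at [0.241, -0.495, 0.239] pointing down, gripper open.
Joint ranges: [-3.11, 3.11], [-0.89, 2.33], [0.22, 2.48], [-1.42, 4.56], [0.17, 2.85], [-2.88, 2.88]. Speed limits (rad/s): [2.39, 2.39, 3.14, 3.14, 3.14, 3.14].

INTERFACE

Orientations are given as a unit quaternion [w, x, y, z].
In Python, from cell import env gives the robot as it stands. Calls block until the motion is done:
- env.move_ptp(position, orientation): joint-space move of the TCP to a pose.
- env.move_straight(position, ori=None, feed=0.15, stop_force=None): straight line of the TCP; ori=None keeps the orientation; feed is the mean speed in m/s. With stop_force (N) it stops when the force on the tool has changed by that much, and returns True; else False.
- env.movej(angles): joint-space move.
- env.set_gripper(opening, effort=None): finger opening in m; effort is the grip in N (None keeps the last); returns when the fingers have stopped.
- env.pause(seconds).
- env.inverse_kinematics(position, orientation): joint angles nearest the present ones, or None.
- env.capture(name): name is "scene" or "top" or "wrist"; returns a dict with "img" (420x560x3 uint8, red, green, blue), "camera_matrix" (3x3 intrinsics, pixels), "T" (4x4, takes a point from camera to world coordinates); the wrist camera has in their place "tool_from_camera" (4x4, takes a point from camera to tool coordinates, whose origin is the TCP and whose axes are the tool frame's). Camera axes: x right, y up, looking along -z (the intrinsics and any distortion apply to the point x, -y, -z); pixel columns grow to the right and rows downward; lengths in m; the calibration is good to about 2 mm. The wrist camera is an equidistant fisheye: a pixel r from the principal point sees the ray r / f radians off the axis. A picture is of the moment at which its call begins: read the wrist's pose just before it. There is no depth.
A pose or a line that the arm cannot do raises env.PlanningError and nothing moves.
- env.finish_job(): hands the job in, once; it reports no verdict.
Trained networks look in a picture, given as the dict that the camera call returned (one of the last four; its "shot" number tells which), for a name from the list of things; names that differ only in an ending like _2 or _b are one class to them, and where a whole thing is asked for, a point or a joint stands for the part that bears it (a point fixed in the world has none). Each returns a list of dicts, best first, with "conf" (0 to 1); they miss things now and then, are a little off and sometimes report something else, mostly with a low value. They report only what shows in the picture. A call takes as long as a camera call. They do not tell look-alikes from the thing itself.
- env.cut_out(picture, label): "region" (420x560 bool, what is visible of it) and "location" ([column, row] in pixels, amid what is visible of it).
Readings, each from a call of its own:
- env.read_time(): time.
- env.read_joint_positions(): joint angles.
- env.read_qd(): joint speeds.
- env.read_joint_efforts(): joint torques, N m.
- env.read_position(): TCP position.
- env.read_tcp_rot(): TCP orientation.
- env.read_force(): force on the tool from outside, world axes, zero at the start.
- env.read_ft_torque(): the same for the moment, N m.
- env.read_opening(): finger opening in m.
Only numpy, scipy, OpenCV 4.12 (cv2) and the standard library are available. Lean on these libraries where they do the work, as an engineer would, in place of code of your own. Each camera call takes 0.05 s, during which the arm holds its last target.

## Working session

There is one attempt and no reset: what is moved stays moved. The work goes in short steps, each a Python script; the robot and the scene stay as the last script left them, time stands still between calls to the robot, and variables do not carry over. Pictures are saved under pics/ and viewed, and the job is handed in when it is done.

```bash
ls; mkdir -p pics; python3 - <<'E'
from cell import env
import cv2
print(env.read_time())
for n in ["scene","top","wrist"]:
    c=env.capture(n); cv2.imwrite(f"pics/{n}0.png",cv2.cvtColor(c["img"],cv2.COLOR_RGB2BGR))
    print(n,c["camera_matrix"].tolist() if hasattr(c["camera_matrix"],'tolist') else c["camera_matrix"]); print(c.get("T",c.get("tool_from_camera")))
    print([k for k in c])
E
```

```text
pics
0.0
scene [[396.82264755651494, 0.0, 282.50307417195813], [0.0, 396.82264755651494, 210.59534287887794], [0.0, 0.0, 1.0]]
[[-7.04610626e-01 -4.59175451e-01  5.41000712e-01  1.18019040e+00]
 [ 7.09593179e-01 -4.57214614e-01  5.36127147e-01  6.44385345e-01]
 [ 1.17700703e-03  7.61651300e-01  6.47986043e-01  9.66752910e-01]
 [ 0.00000000e+00  0.00000000e+00  0.00000000e+00  1.00000000e+00]]
['img', 'camera_matrix', 'T', 'shot']
top [[446.8923357284415, 0.0, 282.26485577719376], [0.0, 446.8923357284415, 212.40007346386258], [0.0, 0.0, 1.0]]
[[ 0.01373603  0.98319987 -0.18201465  0.25611643]
 [-0.99982102  0.01587376  0.01029319 -0.00293052]
 [ 0.01300952  0.18184068  0.98324194  1.58137437]
 [ 0.          0.          0.          1.        ]]
['img', 'camera_matrix', 'T', 'shot']
wrist [[325.19226210127806, 0.0, 273.954511496445], [0.0, 325.19226210127806, 208.342362916214], [0.0, 0.0, 1.0]]
[[ 9.99999974e-01  3.14796554e-05 -2.23839959e-04 -1.99747547e-04]
 [-3.96002039e-05 -9.50543213e-01 -3.10592335e-01 -8.15480503e-02]
 [-2.22546894e-04  3.10592336e-01 -9.50543187e-01 -1.45108327e-01]
 [ 0.00000000e+00  0.00000000e+00  0.00000000e+00  1.00000000e+00]]
['img', 'camera_matrix', 'tool_from_camera', 'shot']
```

View pics/scene0.png

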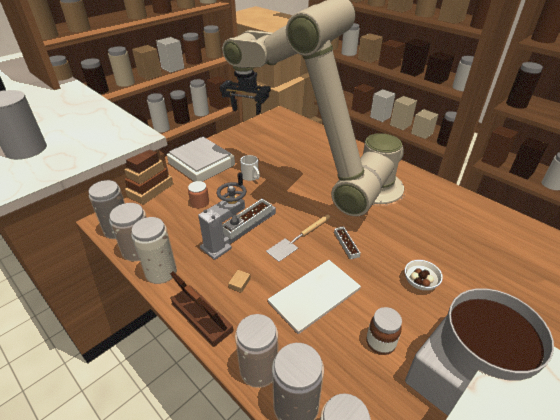

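View pics/top0.png

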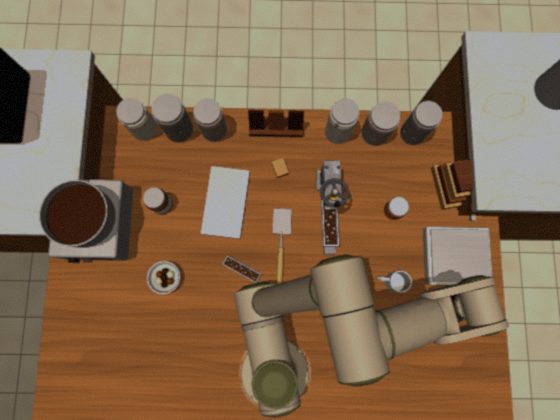

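View pics/wrist0.png

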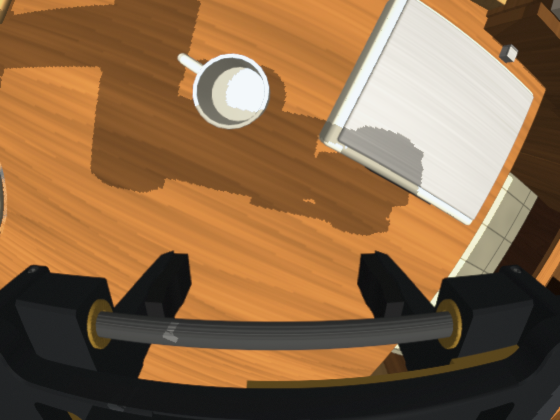

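The top picture shows the press at (333,190) with the tray sticking out at (330,230). A shorter, similar tray lies at (242,268), with the slab at (226,202). There is also a white block at right, (458,255), that could pass for the slab. Next I'll measure.

```bash
cat > h.py <<'E'
from cell import env
import numpy as np, cv2
from scipy.spatial.transform import Rotation as R
def save(img,name): cv2.imwrite(f"pics/{name}.png",cv2.cvtColor(img,cv2.COLOR_RGB2BGR))
def ray(c,px,pose=None):
    K=c["camera_matrix"]; u=(px[0]-K[0][2])/K[0][0]; v=(px[1]-K[1][2])/K[1][1]
    if "T" in c: d=np.array([u,-v,-1.]); T=np.array(c["T"])
    else:
        th=np.hypot(u,v); s=np.sin(th)/th if th>1e-9 else 1.
        d=np.array([u*s,-v*s,-np.cos(th)]); T=pose@np.array(c["tool_from_camera"])
    d=T[:3,:3]@d; return T[:3,3],d/np.linalg.norm(d)
def atz(c,px,z,pose=None):
    o,d=ray(c,px,pose); return o+d*(z-o[2])/d[2]
def proj(c,P,pose=None):
    K=c["camera_matrix"]; T=np.array(c["T"]) if "T" in c else pose@np.array(c["tool_from_camera"])
    p=T[:3,:3].T@(np.asarray(P)-T[:3,3]); x,y,z=p[0],-p[1],-p[2]
    if "T" in c: a,b=x/z,y/z
    else:
        r=np.hypot(x,y); th=np.arctan2(r,z); a,b=x/r*th,y/r*th
    return np.array([K[0][0]*a+K[0][2],K[1][1]*b+K[1][2]])
def tri(rays):
    A=np.zeros((3,3));b=np.zeros(3)
    for o,d in rays:
        M=np.eye(3)-np.outer(d,d);A+=M;b+=M@o
    p=np.linalg.solve(A,b); res=[np.linalg.norm((np.eye(3)-np.outer(d,d))@(p-o)) for o,d in rays]
    return p,res
def tcp():
    q=env.read_tcp_rot(); T=np.eye(4);T[:3,:3]=R.from_quat([q[1],q[2],q[3],q[0]]).as_matrix();T[:3,3]=env.read_position();return T
def ori(yaw,tilt=None):
    # tool down; jaws (tool x) along world angle yaw
    x=np.array([np.cos(yaw),np.sin(yaw),0]);z=np.array([0,0,-1.]);y=np.cross(z,x)
    M=np.c_[x,y,z]
    q=R.from_matrix(M).as_quat();return np.array([q[3],q[0],q[1],q[2]])
def rect(region):
    m=region.astype(np.uint8); cs,_=cv2.findContours(m,cv2.RETR_EXTERNAL,cv2.CHAIN_APPROX_NONE)
    c=max(cs,key=cv2.contourArea); return cv2.minAreaRect(c),c
E
python3 - <<'E'
from h import *
H={"slab":.016,"press":.155,"tray":.06,"wheel":.2,"crank_mid":.22,"spatula":.005,"gift_box":.025,"jar":.11,"tin":.08,"bowl":.04,"cup":.08}
for n in ["top","scene"]:
    c=env.capture(n)
    ov=c["img"].copy()
    for k in H:
        for r in env.cut_out(c,k)[:3]:
            if r["conf"]<.2: continue
            p=atz(c,r["location"],H[k])
            print(n,k,round(r["conf"],2),np.round(r["location"],1),r["region"].sum(),np.round(p,3))
    np.save(f"pics/{n}.npy",c["img"])
    if n=="top": crop=ov[130:290,160:420]; 
    else: crop=ov[150:330,160:420]
    save(cv2.resize(crop,None,fx=3,fy=3,interpolation=cv2.INTER_CUBIC),n+"crop")
E
```

```text
top slab 0.8 [227.5 203. ] 2624 [0.577 0.177 0.016]
top slab 0.32 [328.9 183.7] 1215 [ 0.654 -0.186  0.016]
top press 0.8 [334.5 186.5] 1226 [ 0.609 -0.188  0.155]
top tray 0.89 [329.5 224.4] 597 [ 0.498 -0.182  0.06 ]
top wheel 0.96 [332.6 191.9] 432 [ 0.581 -0.176  0.2  ]
top spatula 0.61 [280.3 226.6] 657 [ 0.496 -0.013  0.005]
top spatula 0.34 [330.1 227. ] 659 [ 0.498 -0.191  0.005]
top gift_box 0.55 [279.5 169.1] 218 [ 0.703 -0.007  0.025]
top jar 0.65 [159.6 199.1] 571 [0.567 0.394 0.11 ]
top tin 0.64 [399.2 209.5] 454 [ 0.551 -0.42   0.08 ]
top bowl 0.69 [162.  279.7] 848 [0.302 0.387 0.04 ]
top bowl 0.51 [159.7 203.7] 570 [0.566 0.411 0.04 ]
top cup 0.88 [398.3 280.9] 482 [ 0.308 -0.409  0.08 ]
scene slab 0.75 [314.8 296.3] 3436 [0.596 0.2   0.016]
scene press 0.96 [222.1 216.6] 2465 [ 0.655 -0.14   0.155]
scene tray 0.93 [345.2 241.4] 411 [0.389 0.146 0.06 ]
scene tray 0.77 [249.3 216.8] 677 [ 0.528 -0.164  0.06 ]
scene tray 0.47 [424.5 274.5] 863 [0.334 0.399 0.06 ]
scene wheel 0.78 [234.  193.1] 391 [ 0.587 -0.158  0.2  ]
scene spatula 0.77 [290.3 245.8] 602 [ 0.489 -0.003  0.005]
scene gift_box 0.55 [237.  283.4] 296 [0.731 0.007 0.025]
scene jar 0.64 [382.1 330.7] 1364 [0.615 0.43  0.11 ]
scene tin 0.94 [197.5 194.2] 486 [ 0.592 -0.372  0.08 ]
scene tin 0.23 [246.8 213.1] 784 [ 0.535 -0.167  0.08 ]
scene bowl 0.59 [424.2 273.6] 918 [0.312 0.391 0.04 ]
scene bowl 0.57 [222.3 217.1] 2072 [ 0.582 -0.248  0.04 ]
scene cup 0.63 [249.8 163.6] 402 [ 0.326 -0.387  0.08 ]
```

```bash
python3 -c "
import cv2
for n in ['top','scene']:
    i=cv2.imread(f'pics/{n}crop.png');print(i.shape)"
```

```text
(480, 780, 3)
(540, 780, 3)
```

View pics/topcrop.png

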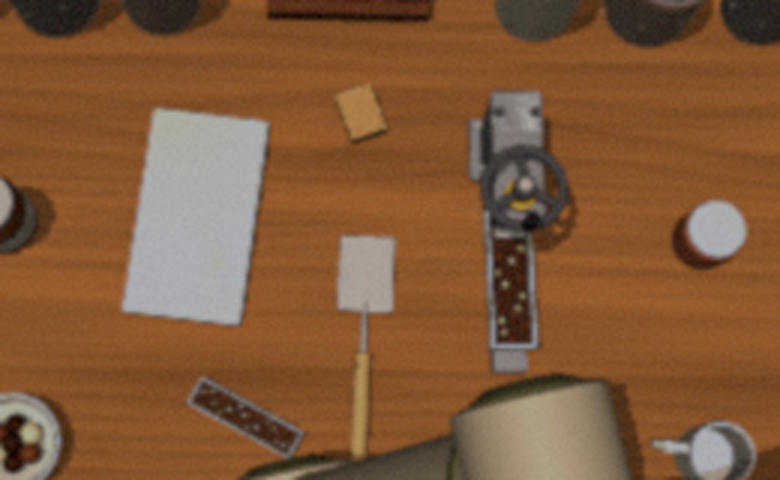

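View pics/scenecrop.png

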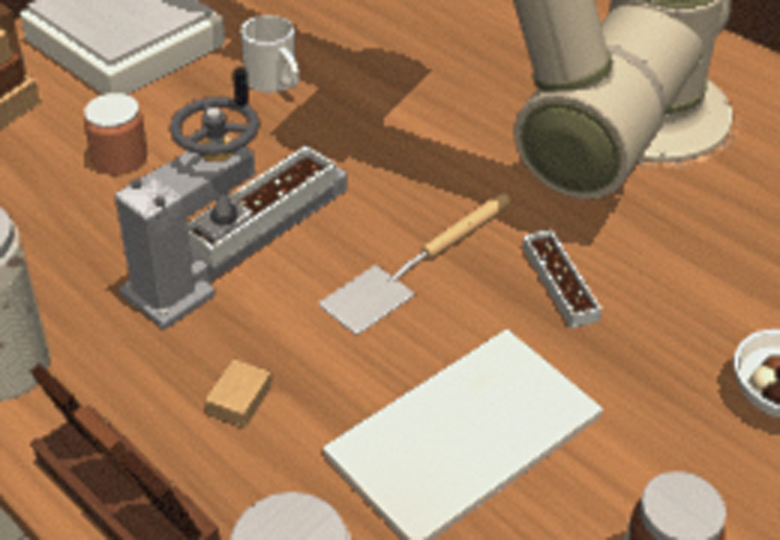

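Candidates for the tray:
- The one on the press bed, top px (330,224), scene px (249,217), long with a 200 x 52 look.
- The shorter tray on the counter, top px (242,268), scene px (345,241), the look-alike.

I choose the one on the bed. For the slab I take the flat piece at (227,203), not the thick white block at (458,255). The crops agree with both choices. Next I'll take wrist views from two places.

```bash
python3 - <<'E'
from h import *
p=env.read_position()
env.move_straight([p[0],p[1],0.42],feed=0.3)
yaw=np.pi/2
for i,P in enumerate([[0.40,-0.23,0.40],[0.46,-0.13,0.42]]):
    env.move_ptp(P,ori(yaw)); env.pause(0.2)
    T=tcp(); c=env.capture("wrist"); np.savez(f"pics/w{i}.npz",img=c["img"],T=T,K=c["camera_matrix"],tc=c["tool_from_camera"])
    save(c["img"],f"wr{i}")
    for k in ["tray","wheel","crank_mid","press","slab"]:
        for r in env.cut_out(c,k)[:2]:
            print(i,k,round(r["conf"],2),np.round(r["location"],1),r["region"].sum())
print(env.read_time(),env.read_joint_positions())
E
```

```text
0 tray 0.96 [462.  129.2] 1370
0 tray 0.83 [301.1 217.6] 2800
0 wheel 0.79 [311.  303.7] 1601
0 crank_mid 0.56 [313.5 302.7] 352
0 press 0.88 [304.9 293.9] 3845
0 slab 0.77 [473.3 237.3] 4703
1 tray 0.73 [108.3  76.9] 2029
1 tray 0.59 [239.1 176.8] 2822
1 wheel 0.95 [235.4 262.2] 2791
1 crank_mid 0.86 [230.  248.5] 270
1 press 0.71 [241.7 266.5] 5169
1 slab 0.68 [429.1 213.9] 7242
5.5 [-5.24437247e-01  1.83329718e-01  1.06945395e+00 -7.81167752e-06
  1.88885938e+00 -2.09466394e+00]
```

View pics/wr0.png

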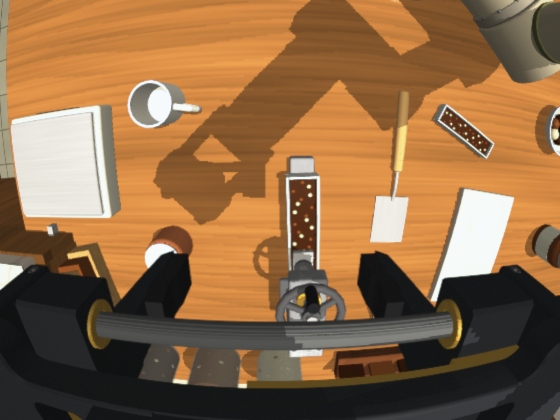

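View pics/wr1.png

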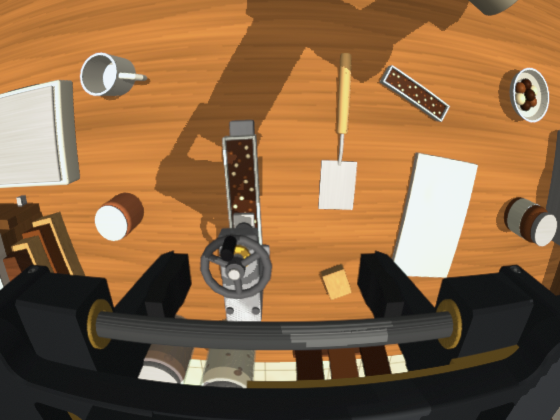

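The wrist views show the wheel with its hub at about (313,322) and (234,273), and the crank post just in front of the hub at about (311,297) and (230,248). I'll enlarge the crops to get pixel positions.

```bash
python3 - <<'E'
import numpy as np,cv2
for i,(x,y,w,h) in enumerate([(250,150,120,200),(185,110,110,200)]):
    im=np.load(f"pics/w{i}.npz")["img"][y:y+h,x:x+w]
    im=cv2.resize(im,None,fx=6,fy=6,interpolation=cv2.INTER_CUBIC)[...,::-1].copy()
    for g in range(0,w,10): cv2.putText(im,str(x+g),(g*6,10),0,.35,(0,255,255),1); cv2.line(im,(g*6,12),(g*6,im.shape[0]),(0,255,255) if g%50==0 else (90,140,90),1) if g%20==0 else 0
    for g in range(0,h,20): cv2.putText(im,str(y+g),(0,g*6),0,.35,(0,255,255),1); cv2.line(im,(0,g*6),(im.shape[1],g*6),(90,140,90),1)
    cv2.imwrite(f"pics/z{i}a.png",im[:600]);cv2.imwrite(f"pics/z{i}b.png",im[600:])
E
```

```text
(no output)
```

View pics/z0a.png

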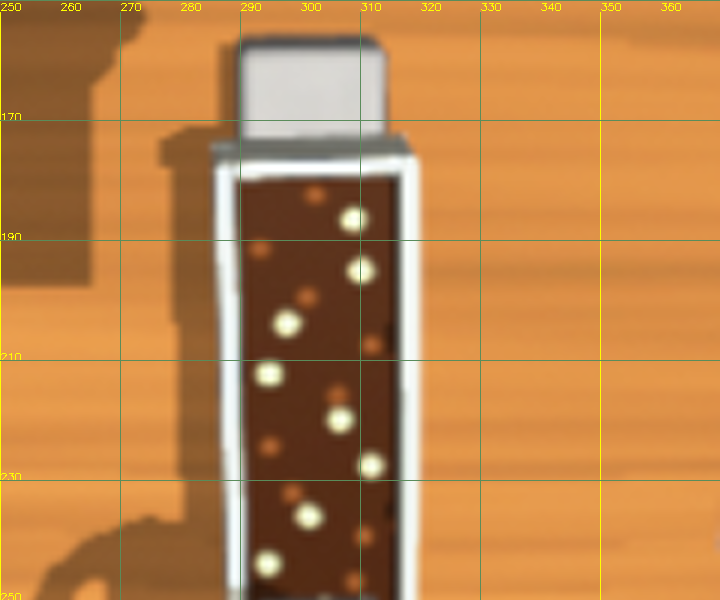

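View pics/z0b.png

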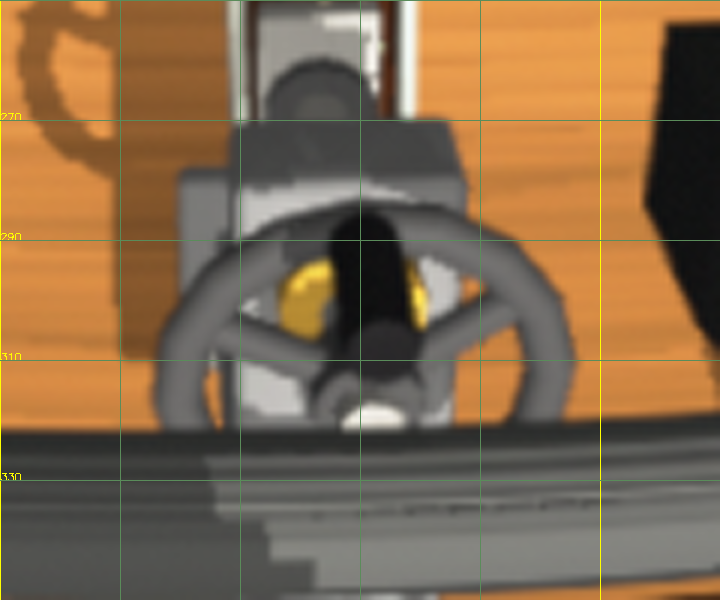

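View pics/z1a.png

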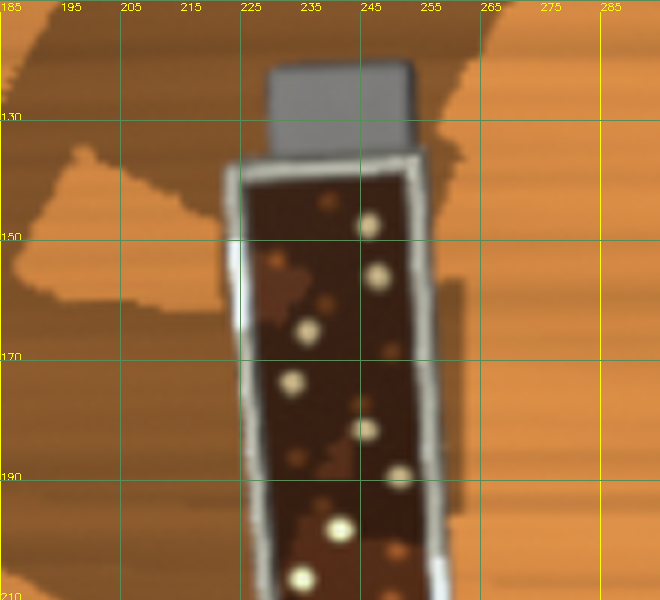

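View pics/z1b.png

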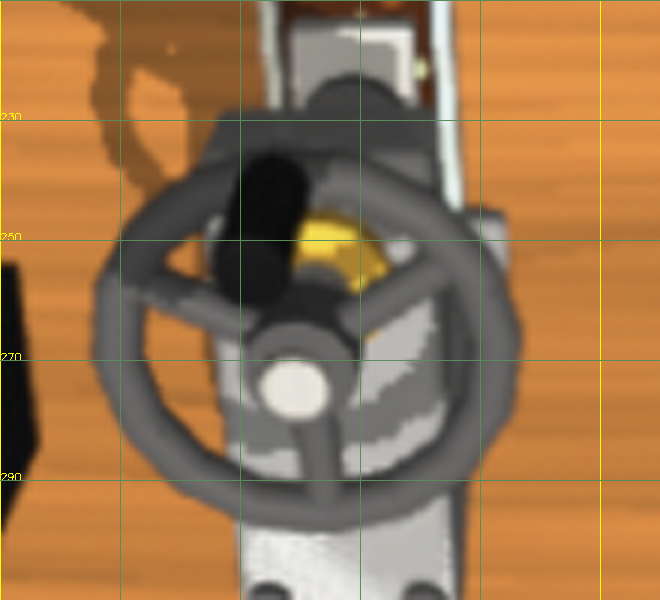

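```bash
cat > m.py <<'E'
from h import *
from scipy.optimize import least_squares
C=[]
for i in range(2):
    d=np.load(f"pics/w{i}.npz"); C.append((dict(camera_matrix=d["K"],tool_from_camera=d["tc"]),d["T"]))
r=lambda i,px: ray(C[i][0],px,C[i][1])
a=lambda i,px,z: atz(C[i][0],px,z,C[i][1])
rim={1:[(204.5,265),(267,267),(239,294),(242.5,239.8)],0:[(280.5,313),(341.5,312),(318,286.8)]}
def f(p,ks=(0,1)):
    out=[]
    for i in ks:
        for q in rim[i]:
            w=a(i,q,p[2]); out.append(np.hypot(*(w[:2]-p[:2]))-.042)
    return out
for ks in [(0,1),(1,)]:
    s=least_squares(f,[.57,-.18,.2],kwargs=dict(ks=ks)); print("axis",s.x,np.round(np.array(s.fun)*1000,1))
ax=s.x
print("post top",tri([r(0,(313.8,307)),r(1,(227,256.5))]))
print("post base",tri([r(0,(310.8,288.5)),r(1,(230.5,239.5))]))
print("hub",tri([r(0,(312.5,319.5)),r(1,(234,274.5))]))
for nm,p0,p1 in [("tL",(285.8,177.5),(222.8,137.5)),("tR",(319.5,175.5),(255.3,135)),("bedL",(290.3,157.8),(230,121.5)),("bedR",(313.5,157.5),(253.5,120.5))]:
    print(nm,np.round(tri([r(0,p0),r(1,p1)])[0],4),np.round(a(0,p0,.06 if nm[0]=='t' else .03),4),np.round(a(1,p1,.06 if nm[0]=='t' else .03),4))
# tray left/right edges further back, image1
for q in [(222.8,137.5),(229.3,209),(255.3,135),(259,209)]: print(q,a(1,q,.06))
for q in [(285.8,177.5),(288,250),(319.5,175.5),(319.2,250)]: print(q,a(0,q,.06))
E
python3 m.py
python3 - <<'E'
import numpy as np,cv2
im=np.load("pics/w1.npz")["img"][140:290,385:485]
cv2.imwrite("pics/slab.png",cv2.resize(im,None,fx=4,fy=4)[...,::-1])
E
```

```text
axis [ 0.58355156 -0.18045594  0.19004979] [-1.3  0.1  0.4  0.1 -1.2 -0.4 -0.7]
axis [ 0.58620447 -0.18171802  0.18540201] [-0.  -0.1  0.   0.1]
post top (array([ 0.54514518, -0.18378414,  0.23189979]), [np.float64(0.0012969764573884381), np.float64(0.0012969764573883082)])
post base (array([ 0.53908004, -0.18394394,  0.19871474]), [np.float64(0.00042715762510165826), np.float64(0.00042715762510173644)])
hub (array([ 0.58321904, -0.18050725,  0.20698654]), [np.float64(0.0012311721099448841), np.float64(0.0012311721099448666)])
tL [ 0.429  -0.2112  0.0563] [ 0.4288 -0.2117  0.06  ] [ 0.428  -0.2101  0.06  ]
tR [ 0.4255 -0.1595  0.0583] [ 0.4254 -0.1599  0.06  ] [ 0.425  -0.1592  0.06  ]
bedL [ 0.4048 -0.2033  0.0211] [ 0.4032 -0.2036  0.03  ] [ 0.4046 -0.2022  0.03  ]
bedR [ 0.4044 -0.1645  0.0164] [ 0.4024 -0.1663  0.03  ] [ 0.4037 -0.1636  0.03  ]
(222.8, 137.5) [ 0.42804434 -0.21014293  0.06      ]
(229.3, 209) [ 0.5454842  -0.20399049  0.06      ]
(255.3, 135) [ 0.4250054 -0.1591959  0.06     ]
(259, 209) [ 0.54556246 -0.15499432  0.06      ]
(285.8, 177.5) [ 0.428846   -0.21170532  0.06      ]
(288, 250) [ 0.55068373 -0.20673017  0.06      ]
(319.5, 175.5) [ 0.42543942 -0.15992844  0.06      ]
(319.2, 250) [ 0.55117227 -0.1548306   0.06      ]
```

View pics/slab.png

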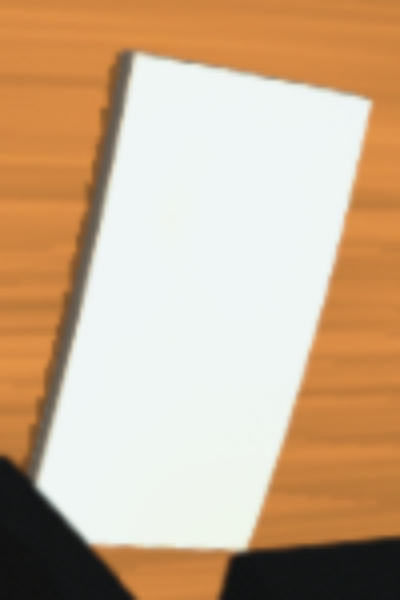

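```bash
python3 - <<'E'
from h import *
import json
o=ori(np.pi/2)
env.set_gripper(0.045,15)
env.move_ptp([0.5415,-0.184,0.30],o)
f0=np.array(env.read_force())
hit=env.move_straight([0.5415,-0.184,0.208],feed=0.08,stop_force=8)
print("hit",hit,env.read_position(),env.read_time())
T=tcp();c=env.capture("wrist");save(c["img"],"pre")
f1=np.array(env.read_force())
env.set_gripper(0.0,15); env.pause(.2)
print(f0,f1,env.read_force(),env.read_opening(),env.read_position(),env.read_time())
json.dump(list(map(float,f1)),open("f0.json","w"))
c=env.capture("wrist");save(c["img"],"grip")
E
```

```text
hit False [ 0.54166636 -0.18411785  0.20851246] 8.2417
[-0.49187345  0.3607672   0.41019285] [0.03037343 0.04211521 0.49340803] [ 0.39773181 -0.18339873  0.13520289] 0.01545048095478725 [ 0.54148127 -0.18410323  0.2079908 ] 9.0417
```

View pics/grip.png

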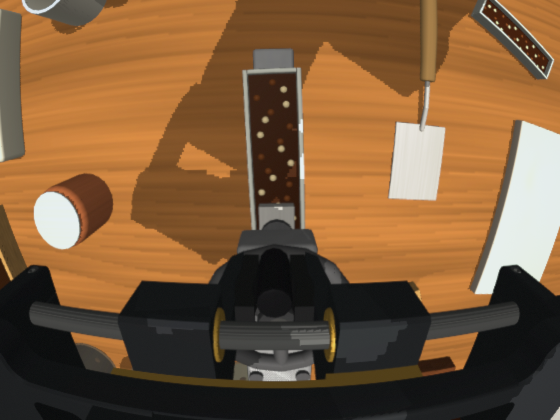

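The post is gripped: the opening reads 15.5 mm, and the picture shows it between the fingers at about (273,285). Now I wind, correcting for force as I go.

```bash
cat > crank.py <<'E'
from h import *
import json,sys
n=int(sys.argv[1]); step=float(sys.argv[2])
f0=np.array(json.load(open("f0.json")))
try: S=json.load(open("s.json"))
except Exception:
    p=env.read_position(); S=dict(c=[0.5835,-0.1808],p0=list(map(float,p)),turn=0.0,r=0.042); 
    S["phi0"]=float(np.arctan2(p[1]-S["c"][1],p[0]-S["c"][0]))
for k in range(n):
    S["turn"]+=step; phi=S["phi0"]+S["turn"]
    u=np.array([np.cos(phi),np.sin(phi)]); t=np.array([-u[1],u[0]])
    P=np.array(S["c"])+S["r"]*u
    hit=env.move_straight([P[0],P[1],S["p0"][2]+0.00318*S["turn"]],feed=0.06,stop_force=30)
    f=np.array(env.read_force())-f0
    fr=f[:2]@u; ft=f[:2]@t
    # outside force pulls tool by fr along u: shift the centre along it
    S["c"]=list(np.array(S["c"])+u*np.clip(fr*0.00005,-.0005,.0005))
    print(f"{S['turn']:.2f} t={env.read_time():.2f} fr={fr:.1f} ft={ft:.1f} fz={f[2]:.1f} op={env.read_opening()*1e3:.1f} c={np.round(S['c'],4)}",flush=True)
    if hit or abs(ft)>20 or np.linalg.norm(f)>40: print("STOP",hit); break
json.dump(S,open("s.json","w"))
E
python3 crank.py 4 0.26
```

```text
0.26 t=9.43 fr=2.7 ft=1.2 fz=0.2 op=15.4 c=[ 0.5834 -0.1808]
0.52 t=9.76 fr=4.0 ft=2.3 fz=1.7 op=15.5 c=[ 0.5832 -0.181 ]
0.78 t=10.09 fr=4.8 ft=1.6 fz=1.0 op=15.5 c=[ 0.5831 -0.1811]
1.04 t=10.43 fr=4.6 ft=1.8 fz=0.1 op=15.4 c=[ 0.583  -0.1813]
```

```bash
python3 crank.py 2 0.26; python3 - <<'E'
from h import *
print(env.read_position())
c=env.capture("wrist");save(c["img"],"cr1")
c=env.capture("scene");save(cv2.resize(c["img"][100:280,140:360],None,fx=3,fy=3),"cr1s")
E
```

```text
1.30 t=10.76 fr=5.3 ft=0.6 fz=-0.1 op=15.3 c=[ 0.5829 -0.1816]
1.56 t=11.09 fr=4.0 ft=1.3 fz=-0.1 op=15.4 c=[ 0.5829 -0.1818]
[ 0.58605267 -0.22340279  0.21304985]
```

View pics/cr1.png

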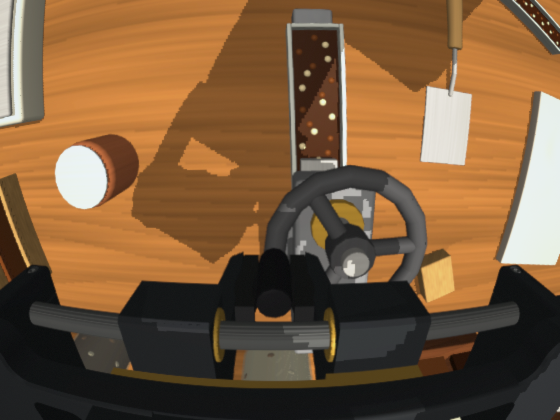

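View pics/cr1s.png

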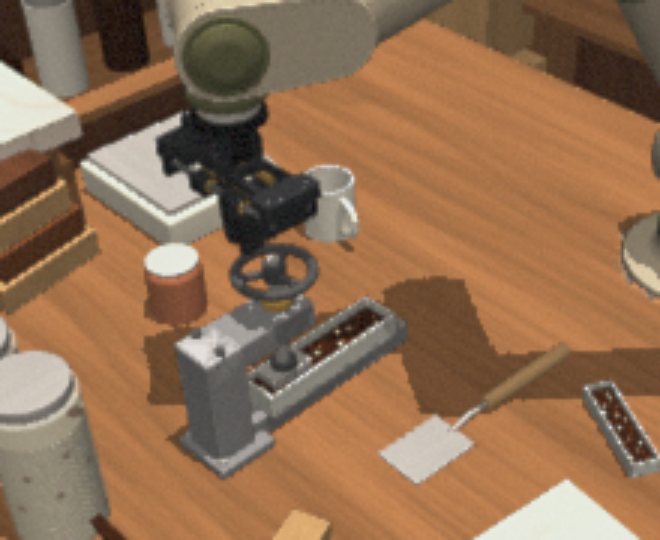

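The wheel has turned with the post and the tray has stayed put. I'll keep winding.

```bash
python3 crank.py 21 0.26; python3 crank.py 12 0.1
```

```text
1.82 t=11.53 fr=2.8 ft=1.6 fz=1.7 op=15.2 c=[ 0.583  -0.1819]
2.08 t=11.86 fr=3.1 ft=2.1 fz=1.6 op=15.4 c=[ 0.583  -0.1821]
2.34 t=12.19 fr=2.5 ft=1.5 fz=1.8 op=15.6 c=[ 0.5831 -0.1821]
2.60 t=12.53 fr=1.5 ft=1.2 fz=1.0 op=15.5 c=[ 0.5832 -0.1822]
2.86 t=12.86 fr=2.7 ft=1.4 fz=2.1 op=15.5 c=[ 0.5833 -0.1822]
3.12 t=13.19 fr=2.3 ft=1.6 fz=1.9 op=15.4 c=[ 0.5835 -0.1822]
3.38 t=13.53 fr=2.6 ft=2.6 fz=3.2 op=15.3 c=[ 0.5836 -0.1822]
3.64 t=13.86 fr=1.2 ft=1.9 fz=3.7 op=15.0 c=[ 0.5836 -0.1821]
3.90 t=14.19 fr=2.1 ft=2.3 fz=3.1 op=15.3 c=[ 0.5837 -0.1821]
4.16 t=14.53 fr=3.3 ft=2.0 fz=3.3 op=15.4 c=[ 0.5838 -0.1819]
4.42 t=14.86 fr=4.0 ft=1.7 fz=3.7 op=15.3 c=[ 0.5838 -0.1817]
4.68 t=15.19 fr=2.8 ft=0.7 fz=4.7 op=15.1 c=[ 0.5838 -0.1816]
4.94 t=15.53 fr=2.3 ft=0.9 fz=4.1 op=15.5 c=[ 0.5838 -0.1815]
5.20 t=15.86 fr=3.2 ft=1.3 fz=4.5 op=15.2 c=[ 0.5837 -0.1813]
5.46 t=16.19 fr=2.7 ft=1.9 fz=4.2 op=15.3 c=[ 0.5836 -0.1812]
5.72 t=16.52 fr=1.4 ft=1.9 fz=4.0 op=15.5 c=[ 0.5835 -0.1812]
5.98 t=16.86 fr=1.8 ft=2.0 fz=3.7 op=15.2 c=[ 0.5834 -0.1812]
6.24 t=17.19 fr=1.5 ft=1.0 fz=2.3 op=15.3 c=[ 
[... 260 characters left out ...]
814]
7.22 t=18.69 fr=2.1 ft=-1.0 fz=3.5 op=15.5 c=[ 0.583  -0.1815]
7.32 t=18.94 fr=1.4 ft=-1.0 fz=3.3 op=15.3 c=[ 0.583  -0.1816]
7.42 t=19.19 fr=1.4 ft=-0.3 fz=3.4 op=15.6 c=[ 0.583  -0.1816]
7.52 t=19.44 fr=0.3 ft=-1.4 fz=3.2 op=15.0 c=[ 0.583  -0.1817]
7.62 t=19.69 fr=0.7 ft=-0.8 fz=2.8 op=15.6 c=[ 0.583  -0.1817]
7.72 t=19.94 fr=0.3 ft=-0.6 fz=3.1 op=15.4 c=[ 0.583  -0.1817]
7.82 t=20.19 fr=-0.4 ft=-1.6 fz=3.3 op=15.6 c=[ 0.583  -0.1817]
7.92 t=20.44 fr=-0.5 ft=-0.8 fz=2.7 op=15.5 c=[ 0.583  -0.1817]
8.02 t=20.69 fr=0.3 ft=-0.4 fz=2.6 op=15.2 c=[ 0.583  -0.1817]
8.12 t=20.94 fr=0.3 ft=-2.3 fz=3.0 op=15.2 c=[ 0.583  -0.1817]
8.22 t=21.19 fr=1.9 ft=-12.1 fz=3.1 op=15.9 c=[ 0.583  -0.1818]
```

The tangential force jumped to 12 N at about 8.2 rad, so the open stop is reached. I'll unload, let go, rise and look.

```bash
python3 crank.py 1 -0.06; python3 - <<'E'
from h import *
env.set_gripper(0.034,15)
p=env.read_position()
print(env.move_straight([p[0],p[1],0.31],feed=0.12,stop_force=20))
env.move_ptp([0.44,-0.20,0.40],ori(np.pi/2)); env.pause(.2)
T=tcp();c=env.capture("wrist"); np.savez("pics/w2.npz",img=c["img"],T=T,K=c["camera_matrix"],tc=c["tool_from_camera"])
im=c["img"][110:350,180:380]
save(cv2.resize(im,None,fx=2.5,fy=2.5),"open_w")
save(c["img"],"open_full")
s=env.capture("scene");save(cv2.resize(s["img"][130:270,160:320],None,fx=4,fy=4,interpolation=cv2.INTER_CUBIC),"open_s")
for P in [[.583,-.181,.192],[.583,-.181,.218]]:
    print(proj(s,P),proj(c,P,T))
print(env.read_time())
E
```

```text
8.16 t=21.44 fr=4.1 ft=-3.3 fz=1.6 op=15.1 c=[ 0.5831 -0.182 ]
False
[230.59611417 191.34248376] [288.47945298 289.12464227]
[229.90664795 184.800437  ] [289.36096145 300.55545779]
23.75
```

View pics/open_w.png

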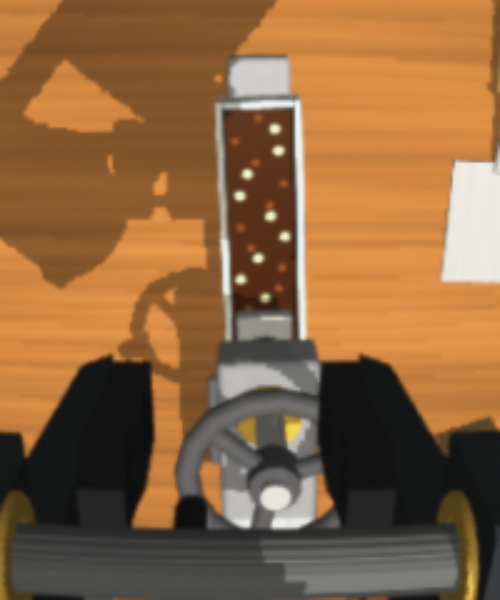

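View pics/open_s.png

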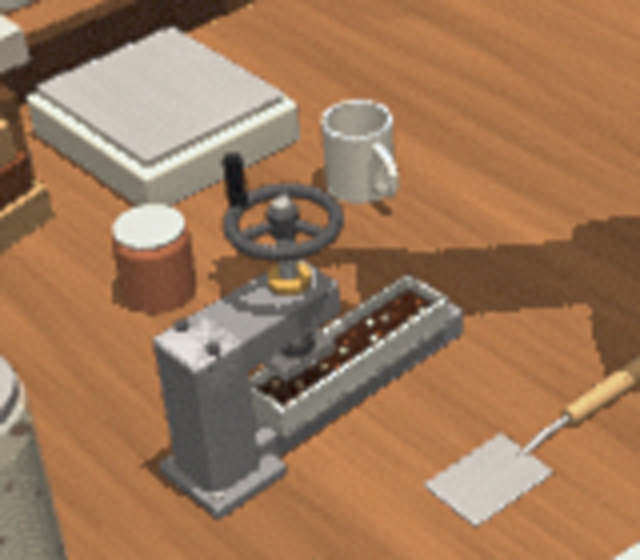

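The press is open: the plate is well above the tray rim, the handle has risen to the far right, and the tray hasn't moved. Next I'll measure the tray again and get the slab pose.

```bash
cat > m2.py <<'E'
from h import *
def ld(i):
    d=np.load(f"pics/w{i}.npz"); return dict(camera_matrix=d["K"],tool_from_camera=d["tc"]),d["T"]
c,T=ld(2)
L,Rr=atz(c,(267.2,151.2),.06,T),atz(c,(299.6,149.2),.06,T)
print("near",(L+Rr)/2,np.linalg.norm(L-Rr))
for q in [(269.5,215),(301.5,215)]: print(atz(c,q,.06,T))
c,T=ld(1)
P=[atz(c,q,.016,T) for q in [(418,153),(477.7,165),(446.3,277.5)]]
print(np.round(P,4)); print("len",np.linalg.norm(P[0]-P[1]),np.linalg.norm(P[1]-P[2]))
ctr=(P[0]+P[2])/2; d=P[2]-P[1]; print("slab",ctr,np.arctan2(d[1],d[0]))
d=P[1]-P[0]; print(np.arctan2(-d[0],d[1]))
E
python3 m2.py
```

```text
near [ 0.426811   -0.18515061  0.06      ] 0.04857663959615749
[ 0.52930007 -0.20625385  0.06      ]
[ 0.52932749 -0.15571839  0.06      ]
[[0.4537 0.1308 0.016 ]
 [0.4699 0.2704 0.016 ]
 [0.7173 0.2428 0.016 ]]
len 0.14049021646513205 0.24894505881303466
slab [0.58549632 0.18683706 0.016     ] -0.110977115340467
-0.11502588307347467
```

```bash
python3 - <<'E'
from h import *
t=env.capture("top"); r=env.cut_out(t,"slab")[0]
rc,_=rect(r["region"])
b=np.array([atz(t,q,.016) for q in cv2.boxPoints(rc)]); print(np.round(b,3),b.mean(0),r["conf"])
w=env.capture("wrist");T=tcp()
ys=env.cut_out(w,"slab")
if ys:
    pts=np.array([atz(w,q,.016,T)[:2]for q in np.argwhere(ys[0]["region"])[:,::-1]]); print(pts.mean(0),cv2.minAreaRect((pts*1000).astype(np.float32)))
E
```

```text
[[0.467 0.268 0.016]
 [0.716 0.244 0.016]
 [0.698 0.104 0.016]
 [0.449 0.131 0.016]] [0.58253626 0.18656697 0.016     ] 0.67
[0.57464187 0.17954459] ((583.3612670898438, 182.53024291992188), (150.16754150390625, 251.13951110839844), 83.54548645019531)
```

The slab measurements agree: centre about (0.584, 0.186), yaw -0.112. Now I grip the tray at its front, draw it partly out along the bed, and regrip at its centre.

```bash
python3 - <<'E'
from h import *
th=0.042; o=ori(np.pi/2+th)
env.set_gripper(0.088,25)
g=np.array([0.427+.045*np.cos(th),-0.185+.045*np.sin(th)])
env.move_ptp([g[0],g[1],0.14],o)
print(env.move_straight([g[0],g[1],0.0365],feed=0.1,stop_force=8),env.read_position())
env.set_gripper(0.0,20); env.pause(.1)
print("op",env.read_opening(),env.read_force())
# draw out along the bed, press direction yaw ~0.02
d=0.065; q=g-d*np.array([np.cos(.03),np.sin(.03)])
print(env.move_straight([q[0],q[1],0.0365],feed=0.08,stop_force=25),env.read_force(),env.read_opening())
env.set_gripper(0.075,20)
env.move_straight([q[0],q[1],0.12],feed=0.2)
env.move_straight([0.40,q[1],0.36],feed=0.3); env.pause(.2)
T=tcp();c=env.capture("wrist"); np.savez("pics/w3.npz",img=c["img"],T=T,K=c["camera_matrix"],tc=c["tool_from_camera"])
save(c["img"],"drawn"); print(env.read_time(),q)
E
```

```text
False [ 0.47223961 -0.18327336  0.03702471]
op 0.051852306187532705 [-1.41619803 -0.1158536   1.53048464]
False [-5.62067818 -0.47191772  6.08360432] 0.0516385913882356
31.05 [ 0.40698956 -0.18506026]
```

View pics/drawn.png

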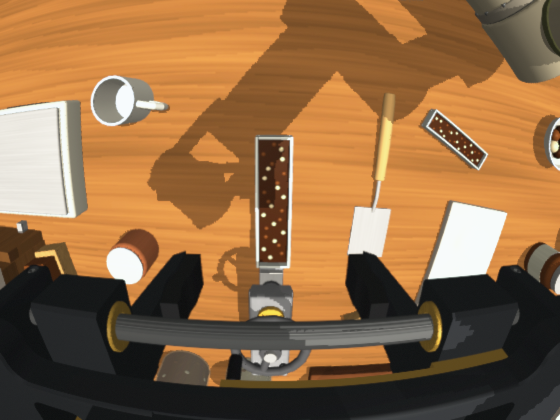

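The whole tray now shows, with corners at about (257,137), (293,137), (291,267) and (256,264). Next I measure its pose.

```bash
python3 - <<'E'
from h import *
d=np.load("pics/w3.npz"); im=d["img"]; c=dict(camera_matrix=d["K"],tool_from_camera=d["tc"]);T=d["T"]
save(cv2.resize(im[120:290,230:320],None,fx=4,fy=4,interpolation=cv2.INTER_CUBIC)[:600],"drawnz")
for q in [(257,137),(293.5,137),(292,268),(256,265)]: print(q,atz(c,q,.06,T))
E
```

```text
(257, 137) [ 0.36311909 -0.20865035  0.06      ]
(293.5, 137) [ 0.36100812 -0.15897721  0.06      ]
(292, 268) [ 0.56010136 -0.14930041  0.06      ]
(256, 265) [ 0.55710119 -0.20506228  0.06      ]
```

View pics/drawnz.png

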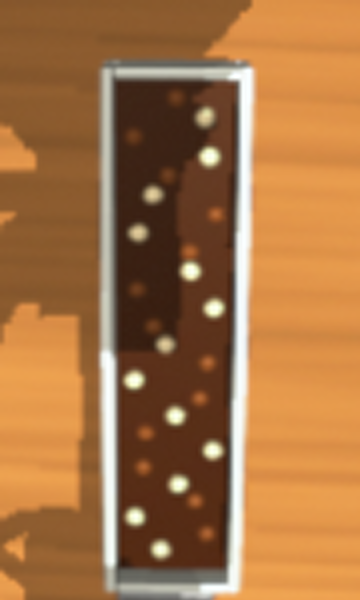

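```bash
python3 - <<'E'
from h import *
th=0.038; o=ori(np.pi/2+th)
env.set_gripper(0.08,35)
g=np.array([0.461,-0.1808])
env.move_ptp([g[0],g[1],0.14],o)
print(env.move_straight([g[0],g[1],0.0365],feed=0.1,stop_force=8),env.read_position())
env.set_gripper(0.0,35); env.pause(.1)
print("op",env.read_opening(),env.read_force())
q=g-np.array([.065,.0015])
print(env.move_straight([q[0],q[1],0.0375],feed=0.07,stop_force=25),env.read_force())
env.move_straight([q[0],q[1],0.16],feed=0.1); env.pause(.2)
print(env.read_force(),env.read_opening(),env.read_time(),env.read_position())
c=env.capture("wrist");save(c["img"],"lift")
s=env.capture("scene");save(s["img"],"lift_s")
E
```

```text
False [ 0.46127773 -0.18098608  0.03702535]
op 0.05159022824484604 [-0.22192736 -1.03509548  2.32112079]
False [ 0.50871318  0.07959823 -4.47500142]
[ 0.2208389  -0.62533136 -3.57429847] 0.05138186396993259 36.7167 [ 0.39591804 -0.18224389  0.15968821]
```

View pics/lift_s.png

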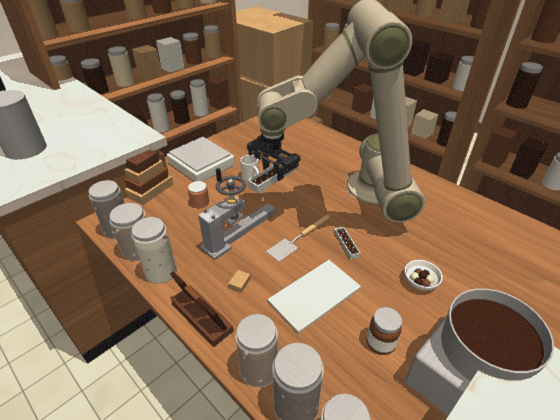

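View pics/lift.png

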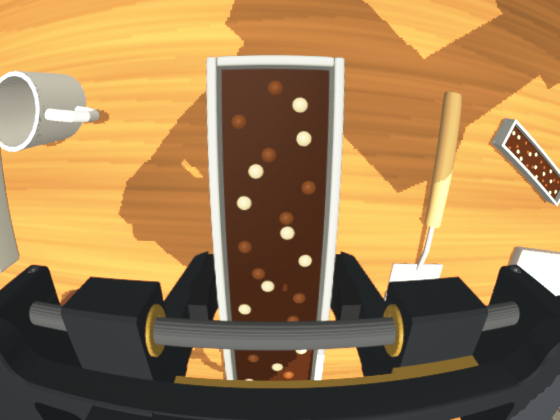

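The tray hangs level between the fingers, load about 3.9 N. Carrying it to the slab.

```bash
python3 - <<'E'
from h import *
th=-0.112; o=ori(np.pi/2+th); om=ori(np.pi/2-.04)
env.move_straight([0.42,0.08,0.16],ori=om,feed=0.13)
env.move_straight([0.584,0.186,0.16],ori=o,feed=0.12)
env.move_straight([0.584,0.186,0.034],feed=0.08); env.pause(.2)
print(env.read_force(),env.read_opening(),env.read_position())
c=env.capture("wrist");save(c["img"],"above")
print("touch",env.move_straight([0.584,0.186,0.0195],feed=0.015,stop_force=4),env.read_position(),env.read_force(),env.read_time())
s=env.capture("scene");save(cv2.resize(s["img"][220:370,240:420],None,fx=4,fy=4),"touch_s")
E
```

```text
[-1.11250165 -0.95832123 -3.29130151] 0.05192137103657207 [0.58408938 0.18600144 0.0342483 ]
touch True [0.58395345 0.18598941 0.02270379] [-1.21425677 -0.5351054   4.98751146] 43.4667
```

View pics/touch_s.png

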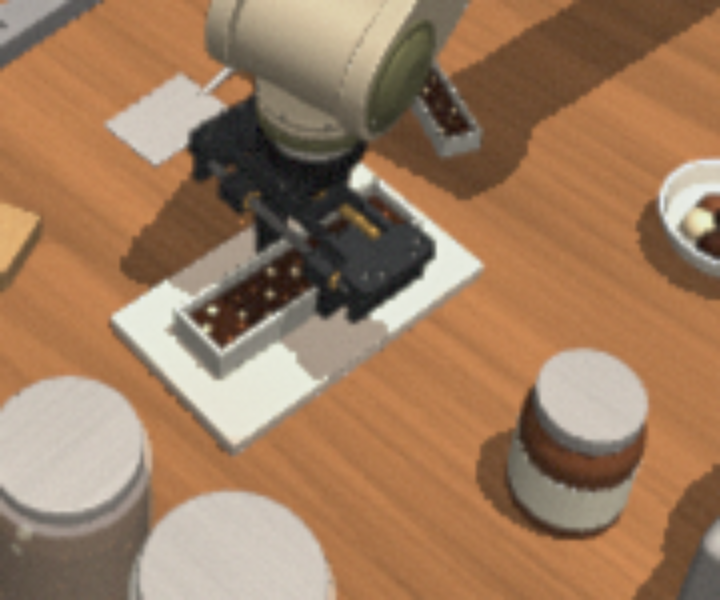

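View pics/above.png

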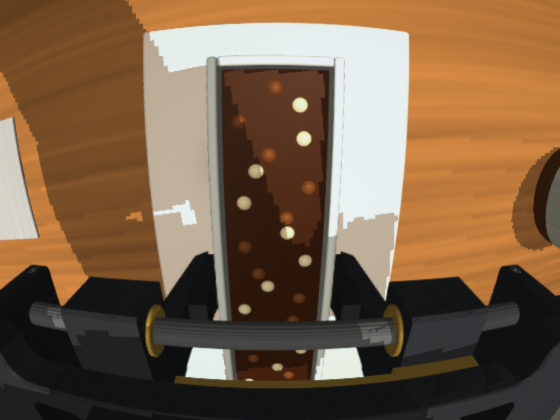

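The tray is down, centred and lengthwise on the slab. I'll let go, retreat and check.

```bash
python3 - <<'E'
from h import *
env.set_gripper(0.075,35); env.pause(.1)
p=env.read_position()
env.move_straight([p[0],p[1],0.14],feed=0.12)
env.move_straight([0.50,0.12,0.38],feed=0.25);env.pause(.2)
T=tcp();c=env.capture("wrist");save(c["img"],"fin_w")
s=env.capture("scene");save(s["img"],"fin_s")
C=np.array([.584,.186]);e=np.array([np.cos(-.112),np.sin(-.112)]);n=np.array([-e[1],e[0]])
for c_,t in [(c,T)]:
    for nm in ["tray","slab"]:
        for r in env.cut_out(c_,nm)[:3]:
            pts=np.array([atz(c_,q,.046 if nm=="tray" else .016,t)[:2] for q in np.argwhere(r["region"])[:,::-1]])
            print(nm,round(r["conf"],2),np.round((pts.min(0),pts.max(0)),3).tolist(),np.round([((pts-C)@e).min(),((pts-C)@e).max(),((pts-C)@n).min(),((pts-C)@n).max()],3))
print(env.read_time(),env.read_force())
E
```

```text
tray 0.71 [[0.308, 0.062], [0.392, 0.183]] [-0.262 -0.188 -0.151 -0.027]
tray 0.58 [[0.477, 0.147], [0.686, 0.224]] [-0.104  0.1   -0.031  0.03 ]
slab 0.68 [[0.455, 0.106], [0.712, 0.268]] [-0.126  0.124 -0.068  0.071]
46.875 [ 8.69840267e-01 -3.99728815e-06 -2.26598637e-01]
```

View pics/fin_w.png

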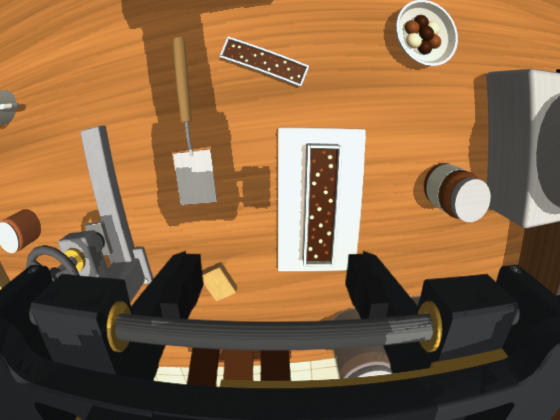

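View pics/fin_s.png

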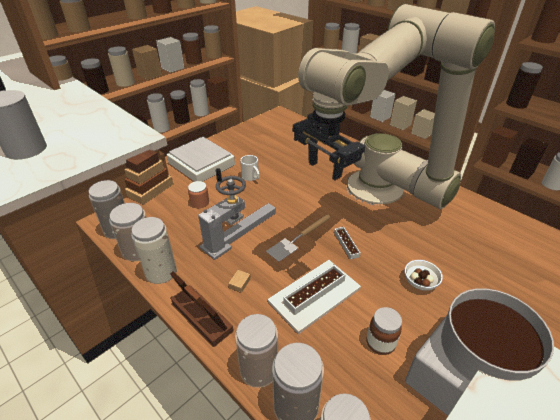

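The tray lies flat in the middle of the slab, at wrist px (321,205), within about ±104 mm of the slab centre along its length and ±31 mm across. The press is still open, nothing else on the counter has visibly moved, and the gripper touches nothing.

```bash
python3 -c "
from cell import env
print(env.finish_job(),env.read_time())"
```

```text
the job is handed in; nothing more can be done
the job is handed in; nothing more can be done
```

I wound the press open to its stop, then drew the tray out, carried it level and set it down lengthwise in the middle of the marble slab. The job was handed in after about 47 s of the 72 s allowed; it reports no verdict, so success is not confirmed.

- **Press:** I turned the crank about 8.15 rad anticlockwise, following it up until the force on the handle jumped to 12 N at the stop. The tray had not visibly moved at that point, and the later pictures still show the press open.
- **Tray:** I pulled it about 65 mm along the bed, regripped it at its centre, drew it clear and lifted it; it weighed about 3.9 N. It was lowered slowly until the force changed by at least 4 N (8 N on stopping), against the 80 N limit.
- **Last check:** the tray's ends lie within about 104 mm of the slab centre along its length (limit 127) and its sides within 31 mm across (limit 46). It looks flat. Nothing else on the counter has visibly moved, though I judged that by eye and did not measure it. The gripper was clear of everything.
- **Disagreements:** in the camera measurements, the wheel axis differed by 2–3 mm between fits and the crank top read about 8 mm low. The post still gripped cleanly and I corrected for force while winding. In the last wrist view the network ranked the short look-alike tray (0.71) above the right one (0.58), so I used the one on the slab.

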